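# Gauge the bores of the dop block with the depth pin

### The arm

A 6-joint arm with a two-finger parallel gripper is mounted at the origin on a cart in front of the work surface, level with it; the furniture and walls round the work are solid. World frame = base frame: x ahead of the robot, y to its left, z up, the work surface at z = 0. Lengths are in mm, angles in rad, forces in N, time in s.
With the tool pointing down it reaches from about 375 to 925 mm from the base axis. Payload 5.7 kg.
Tool frame: the origin (TCP) lies at the very end of the fingers, on their centre line; the grasp point (between the pads) lies 19 mm behind it (bot.tcp_to_grasp is the distance from the TCP to the grasp point, in mm); z points along the fingers, y is the line along which they close (so a half turn about z gives the same grasp; the last joint's range is limited). The gripper opens to 88 mm and grips with 3 to 60 N. Pads are 20 mm wide; open, the fingers measure 115 mm over their backs; the gripper's body (75 mm by 178 mm) begins 61 mm behind the grasp point.
Start: joints at [-1.246, 0.359, 1.51, -0, 1.272, -0.115], TCP at [255.436, -542.876, 222.623] pointing down, gripper open.
Joint ranges: [-2.97, 2.97], [-1.01, 2.36], [0.21, 2.38], [-0.96, 4.11], [0.2, 2.71], [-2.98, 2.98]. Speed limits (rad/s): [2.39, 2.39, 3.14, 3.14, 3.14, 3.14].

### API

Orientations are given as a unit quaternion [x, y, z, w].
In Python, from cell import bot gives the robot as it stands.
- The arm moves only by the tool carry_out, never from a script. Its argument "motion" is a list of rows, each an object of numbers: "grip": the closure, from 0 (fully open) to 1 (shut); "x", "y", "z": the shift along the tool's x, y, z in cm; "rx", "ry", "rz": the turn, a rotation vector about the tool's x, y, z in rad. In form: [{"grip": .., "x": .., "y": .., "z": .., "rx": .., "ry": .., "rz": ..}, ...]. A call has 1 to 8 rows; each row is the pose to reach, as a shift and turn from the pose commanded when the call began, along the tool's axes at that moment; what a row does not reach only later rows make up. A row lasts 1/12 s, in which the tool goes at most 41.7 mm and 7.16 degrees, less where a joint would pass 70% of its speed; a pose out of reach is approached as far as the arm can. A call with a gripper value outside its range is refused whole. The fingers move at their own pace and stop on an object; "squeeze" is the grip in N (left out, the last holds). Time passes only in rows, so rows that repeat a pose let the fingers close. It gives the time, the measured TCP pose, the force, the opening and the grip force at its end, in the units of the state.
- bot.observe(): the state, without advancing time (a new reading comes with each control period).
- bot.read_camera(name): name is "side" or "top" or "wrist"; returns a dict with "color" (384x512x3 uint8, red, green, blue), "vertical_fov" (degrees; the focal length in pixels is half the picture's height over the tangent of half this angle, whatever the lens; pixels are square), "cx", "cy" (the principal point, pixels), "R" (3x3) and "t" (3): a world point X has camera coordinates R X + t. Camera axes: x right, y down, z forward; pixel columns grow to the right and rows downward; lengths in mm; the calibration is good to about 2 mm. A picture is of the moment at which its call begins. There is no depth.
- bot.job_done(): hands the job in; it is judged then, once.
Trained networks look in a picture, given as the dict that the camera call returned (one of the last four; its "shot" number tells which), for a name from the list of things; names that differ only in an ending like _2 or _b are one class to them, and where a whole thing is asked for, a point or a joint stands for the part that bears it (a point fixed in the world has none). Each returns a list of dicts, best first, with "p" (0 to 1); they miss things now and then, are a little off and sometimes report something else, mostly with a low value. They report only what shows in the picture. A call takes as long as a camera call. They do not tell look-alikes from the thing itself.
- bot.cut_out(target, picture): "region" (384x512 bool, what is visible of it) and "extent" ([left, top, right, bottom] in pixels, round what is visible of it).
- bot.mark_of(target, picture): "location" ([row, column] in pixels: a listed point, or the origin of a listed thing).
The state is a dict: "time_s": time; "joint_pos": joint angles; "qd": joint speeds; "joint_efforts": joint torques, N m; "tcp_pos": TCP position; "eef_rot": TCP orientation; "ft_force": force on the tool from outside, world axes, zero at the start; "moment": the same for the moment, N m; "finger_gap": opening from 0.0 (shut) to 1.0 (fully open); "gripper_force": force on a finger pad.
Only numpy, scipy, OpenCV 4.12 (cv2) and the standard library are available. Lean on these libraries where they do the work, as an engineer would, in place of code of your own. Each camera call takes 0.05 s, during which the arm holds its last target. There are 200 camera calls.

### The job

Only one of the three bores in the aluminium dop block was drilled to its full depth. Take the depth pin from its wooden stand and find that bore: push the pin gently but firmly down past the spring ball until it bottoms (only in the full-depth bore does the whole red band go in, its upper edge level with the block's top). Leave the pin standing there, fully home, and do not shift the dop stick, the pot or the white bar.

Things in the scene. Friction and masses are not known exactly. Their poses are not given: they have to be found in the camera images.
- dop_block: Aluminium block 50 (x) x 146 (y) x 44 mm on a dark base plate 78 x 190 x 8 mm, fixed; top face 52 mm above the worktop. Origin: centre of the base plate's underside; y along the row of bores, roughly toward the robot, z up. Three blind bores, 14 mm wide, 48 mm apart. One is 40 mm deep (full depth), the others only 28 and 22 mm; which is which changes from run to run.
- bore_1 (a point): Centre of the mouth of the first bore (block frame y = -48 mm), level with the block's top face, 52 mm above the worktop. In every bore a spring-loaded steel ball sticks out of the -x wall 14 mm below the mouth. Pushing the pin past it takes up to about 10 N; it then rubs with about 1 to 6 N all the way down, and on the way out, so the pin does not sink by its own weight.
- bore_2 (a point): Centre of the mouth of the middle bore (block frame y = 0), level with the block's top face. At the bottom of every bore lies a firm rubber pad (depths are given to its surface, it gives 1 mm per 8 N and 4 mm at most), felt as a clear further rise of force above the rubbing; the pin's foot must never be pressed with more than 25 N.
- bore_3 (a point): Centre of the mouth of the third bore (block frame y = +48 mm), level with the block's top face.
- depth_pin: Depth pin, loose, 100 mm long, 70 g, upright; origin: centre of its foot, z up to the handle. From the foot: 10 mm taper from 7 to 12 mm diameter, steel shank 12 mm wide up to 48 mm with a red band at 28 to 40 mm; brass guard collar 26 mm wide at 48 to 53 mm; black handle 16 mm wide at 53 to 100 mm, to be gripped just above the collar, which keeps the fingers from sliding down.
- pin_mark (a point): The depth mark: upper edge of the red band, on the pin's axis 40 mm above the foot. With the pin bottomed it is level with the block's top in the full-depth bore, and 12 mm or 18 mm above it in the two short ones.
- pin_stand: Wooden stand of the depth pin, fixed: block 46 x 46 mm on a base 70 x 70 mm, 46 mm high in all, with a loose hole 15.5 mm wide and 38 mm deep in which the pin stands upright, its foot 8 mm above the worktop. Origin: centre of its underside.
- dop_stick: Thin wooden dop stick, 13 x 140 x 13 mm, with a small turquoise stone on its end, loose, lying close beside the dop block (on its -x side); origin: centre of its underside, long axis y. Leave it where it is.
- blue_lid_pot: Small white pot with a blue lid, 56 mm across, 52 mm high, loose, standing beside the dop block (on its +x side); origin: centre of its underside. Leave it where it is.
- white_bar: White bar of polishing compound, 32 x 72 x 26 mm, loose, lying beside the dop block (on its +x side); origin: centre of its underside. Leave it where it is.
Things that resemble listed ones, but are neither listed nor needed, are in the scene too. What is shaped like the depth_pin but blue is not meant. There is more than one size of the pin_stand; the job needs the larger.

How it is judged:
By the outcome, as a careful person would: the job done as asked, in the order asked, and still so for the second after the job is handed in, with the robot touching nothing.
It also fails if it takes over 54 s, if anything falls off the work surface, if the arm or the gripper's body presses on something with over 40 N, if the wrist force passes 120 N, or if a joint passes its speed limit or range.

## Working session

There is one attempt and no reset: what is moved stays moved. The work goes in short steps, Python scripts to look and compute and a tool call to move; the robot and the scene stay as the last step left them, time stands still between calls to the robot, and variables do not carry over. Pictures are saved under pics/ and viewed, at most 10 in all, crops included, and the job is handed in when it is done.

Besides the shell and the picture viewer there is one more tool, called after "Emit:" as a command line: name --argument value ..., lists and objects as JSON in quotes. carry_out: Moves the arm, as the interface text tells. Its arguments: {"type":"object","properties":{"motion":{"type":"array","items":{"type":"object","properties":{"grip":{"type":"number"},"x":{"type":"number"},"y":{"type":"number"},"z":{"type":"number"},"rx":{"type":"number"},"ry":{"type":"number"},"rz":{"type":"number"}}}},"squeeze":{"type":"number"}},"required":["motion"]}

```bash
mkdir -p pics; cat > h.py <<'E'
import numpy as np, cv2
from cell import bot
from scipy.spatial.transform import Rotation as Rn
def ray(p,rc):
    f=p["color"].shape[0]/2/np.tan(np.radians(p["vertical_fov"])/2)
    d=np.array([(rc[1]-p["cx"])/f,(rc[0]-p["cy"])/f,1.]); R=np.array(p["R"]);t=np.array(p["t"])
    return -R.T@t, R.T@d
def atz(p,rc,z):
    c,d=ray(p,rc); return c+d*(z-c[2])/d[2]
def proj(p,X):
    f=p["color"].shape[0]/2/np.tan(np.radians(p["vertical_fov"])/2)
    c=np.array(p["R"])@np.array(X,float)+np.array(p["t"]); return np.array([p["cy"]+f*c[1]/c[2],p["cx"]+f*c[0]/c[2]])
def save(p,n): cv2.imwrite("pics/"+n,cv2.cvtColor(p["color"],cv2.COLOR_RGB2BGR))
def tri(obs):
    A=np.zeros((3,3));b=np.zeros(3)
    for p,rc in obs:
        c,d=ray(p,rc); d=d/np.linalg.norm(d); M=np.eye(3)-np.outer(d,d); A+=M;b+=M@c
    return np.linalg.solve(A,b)
E
python3 - <<'E'
from h import *
np.set_printoptions(precision=1,suppress=True)
s=bot.observe(); print(s)
Z=dict(bore_1=52,bore_2=52,bore_3=52,depth_pin=8,pin_mark=48,pin_stand=0,dop_block=0,dop_stick=0,blue_lid_pot=0,white_bar=0)
for n in ("top","side"):
    p=bot.read_camera(n); save(p,n+".png"); print(n,-np.array(p["R"]).T@p["t"],p["vertical_fov"],p["cx"],p["cy"])
    for k,z in Z.items():
        for m in bot.mark_of(k,p)[:3]: print(k,round(m["p"],2),np.array(m["location"]),atz(p,m["location"],z))
a=cv2.imread("pics/top.png");b=cv2.imread("pics/side.png")
E
```

```text
{'time_s': 0.0, 'joint_pos': array([-1.2,  0.4,  1.5, -0. ,  1.3, -0.1]), 'qd': array([-0., -0., -0., -0., -0.,  0.]), 'joint_efforts': array([ -0. , -51.5, -27.1,   0.1,   0. ,  -0. ]), 'tcp_pos': array([ 255.2, -542.2,  221.8]), 'eef_rot': array([ 1. ,  0.2, -0. , -0. ]), 'ft_force': array([-0.5,  0.5,  0. ]), 'moment': array([-0., -0.,  0.]), 'gripper_force': 0.0, 'finger_gap': 0.9982686254748213}
top [ 393.3 -205.6  918.3] 52.99685728671138 257.405914650948 191.96052492158148
bore_1 0.87 [210.4 254.6] [ 435.2 -172.6   52. ]
bore_1 0.67 [166.9 260.3] [ 534.  -186.8   52. ]
bore_1 0.56 [191.3 257. ] [ 478.3 -178.6   52. ]
bore_2 0.87 [210.4 254.6] [ 435.2 -172.6   52. ]
bore_2 0.67 [166.9 260.3] [ 534.  -186.8   52. ]
bore_2 0.56 [191.3 257. ] [ 478.3 -178.6   52. ]
bore_3 0.87 [210.4 254.6] [ 435.2 -172.6   52. ]
bore_3 0.67 [166.9 260.3] [ 534.  -186.8   52. ]
bore_3 0.56 [191.3 257. ] [ 478.3 -178.6   52. ]
depth_pin 0.56 [228.9 307.7] [ 392.1 -294.9    8. ]
depth_pin 0.44 [189.5 348.9] [ 483.4 -394.2    8. ]
pin_mark 0.53 [193.2 348.8] [ 471.  -385.4   48. ]
pin_mark 0.49 [226.
[... 683 characters left out ...]
 [177.5 245.9] [ 488.7 -156.7   52. ]
bore_2 0.57 [181.8 268.9] [ 529.4 -202.5   52. ]
bore_3 0.72 [180.2 228.2] [ 444.2 -152.3   52. ]
bore_3 0.69 [177.5 245.9] [ 488.7 -156.7   52. ]
bore_3 0.57 [181.8 268.9] [ 529.4 -202.5   52. ]
depth_pin 0.57 [231.5 232.6] [ 398.2 -302.4    8. ]
pin_mark 0.67 [227.4 288.5] [ 481.8 -391.1   48. ]
pin_stand 0.72 [227.6 285.9] [ 511.9 -325.3    0. ]
pin_stand 0.67 [251.6 288.3] [ 476.7 -402.3    0. ]
dop_block 0.75 [195.5 247.2] [ 491.7 -154.2    0. ]
dop_stick 0.59 [208.  255.8] [ 486.4 -220.9    0. ]
blue_lid_pot 0.67 [185.6 212.1] [427.8 -62.4   0. ]
white_bar 0.56 [182.6 263.6] [ 559.7 -105.     0. ]
white_bar 0.48 [197.2 245.3] [ 483.9 -160.5    0. ]
```

View pics/top.png

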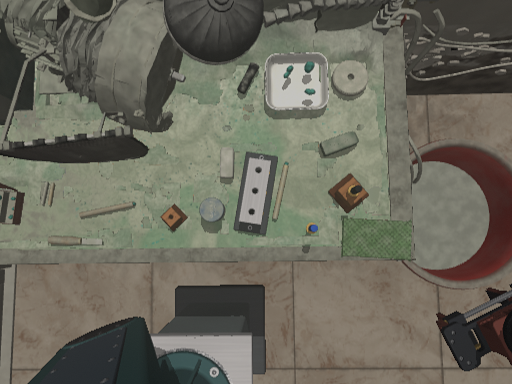

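View pics/side.png

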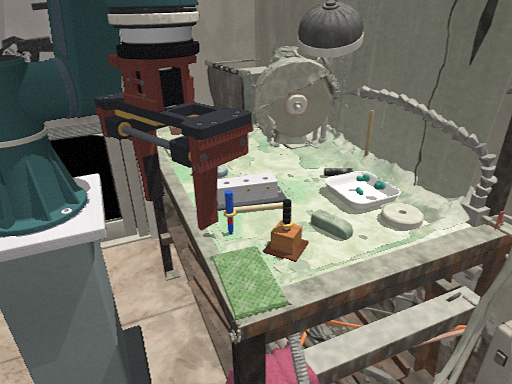

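Candidates for the pin: a blue pin (top px col 312,row 229; side 230,213) and a black-handled pin standing in the larger wooden stand (top 349,190; side 287,212). There is also a small empty stand (top 174,217). By the description I choose the black pin. I'll check it in a close crop and triangulate.

```bash
python3 - <<'E'
from h import *
np.set_printoptions(precision=2,suppress=True)
s=bot.observe(); print(Rn.from_quat(s["eef_rot"]).as_matrix(), s["eef_rot"])
t=bot.read_camera("top");sd=bot.read_camera("side");w=bot.read_camera("wrist")
a=cv2.resize(t["color"][150:230,290:390],None,fx=4,fy=4,interpolation=2);b=cv2.resize(sd["color"][180:270,220:320],None,fx=4,fy=4,interpolation=2)
h=max(len(a),len(b));a=cv2.copyMakeBorder(a,0,h-len(a),0,0,0);b=cv2.copyMakeBorder(b,0,h-len(b),0,0,0)
save({"color":np.hstack([a,b])},"crop.png")
for n,p in (("t",t),("s",sd)):
  for m in bot.cut_out("depth_pin",p)[:3]: print(n,m["p"],m["extent"])
  for m in bot.cut_out("pin_stand",p)[:3]: print(n,m["p"],m["extent"])
print("wrist cam rel", -np.array(w["R"]).T@w["t"]-s["tcp_pos"], np.array(w["R"]), w["vertical_fov"])
E
```

```text
[[ 0.9   0.43 -0.  ]
 [ 0.43 -0.9   0.  ]
 [ 0.   -0.   -1.  ]] [ 0.98  0.22  0.   -0.  ]
t 0.45 [307.2, 224.5, 316.8, 232.9]
t 0.97 [327.1, 171.4, 367.9, 214.3]
t 0.72 [161.0, 206.0, 188.8, 231.3]
t 0.35 [273.5, 162.9, 289.0, 219.5]
s 0.86 [280.1, 196.9, 292.5, 228.8]
s 0.63 [225.8, 188.2, 236.9, 233.1]
s 0.89 [265.0, 226.6, 310.8, 262.8]
s 0.5 [235.1, 199.7, 284.0, 210.8]
wrist cam rel [ 66.73  31.63 161.66] [[ 0.43 -0.9   0.  ]
 [-0.87 -0.41  0.27]
 [-0.25 -0.12 -0.96]] 69.32407785114644
```

View pics/crop.png

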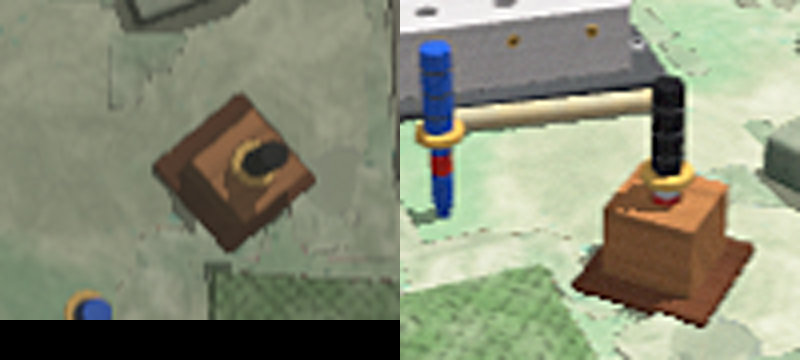

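The left crop (top view) shows the black handle with its brass collar in the brown stand: top ~ (360,189), collar ~ (354,190). The right crop (side view) shows a red band edge under the collar, handle top ~ (287,200), collar ~ (287,224). The blue pin is separate, so the black one is right.

```bash
python3 - <<'E'
from h import *
np.set_printoptions(precision=1,suppress=True)
t=bot.read_camera("top");sd=bot.read_camera("side")
T=[189.2,360];C=[190,354];Ts=[200.5,287];Cs=[223.7,287]
print(atz(t,T,108),atz(sd,Ts,108),tri([(t,T),(sd,Ts)]));print(atz(t,C,58),atz(sd,Cs,58),tri([(t,C),(sd,Cs)]))
s=bot.observe();R=Rn.from_quat(s["eef_rot"]).as_matrix()
X=np.array([470,-390,190]);print(s["tcp_pos"],(R.T@(X-s["tcp_pos"]))/10)
E
```

```text
[ 473.7 -396.6  108. ] [ 477.2 -390.7  108. ] [ 473.8 -396.   111.4]
[ 477.1 -395.1   58. ] [ 477.8 -391.9   58. ] [ 476.7 -394.5   59.9]
[ 255.4 -542.9  222.6] [25.9 -4.7  3.3]
```

Emit:
carry_out --motion '[{"x": 26.2,"y": -4.1,"z": 3.3,"grip": 0.3},{"x": 26.2,"y": -4.1,"z": 3.3,"grip": 0.3},{"x": 26.2,"y": -4.1,"z": 3.3,"grip": 0.3},{"x": 26.2,"y": -4.1,"z": 3.3,"grip": 0.3},{"x": 26.2,"y": -4.1,"z": 3.3,"grip": 0.3},{"x": 26.2,"y": -4.1,"z": 3.3,"grip": 0.3},{"x": 26.2,"y": -4.1,"z": 3.3,"grip": 0.3},{"x": 26.2,"y": -4.1,"z": 3.3,"grip": 0.3}]'

```text
schema error: expected keys grip, x, y, z, rx, ry, rz
```

```bash
python3 - <<'E'
from h import *
np.set_printoptions(precision=2,suppress=True)
s=bot.observe(); print(s["time_s"],s["tcp_pos"],Rn.from_quat(s["eef_rot"]).as_matrix()[0],s["finger_gap"])
w=bot.read_camera("wrist");save(w,"w1.png")
for k in ("depth_pin","pin_mark"):
  for m in bot.mark_of(k,w)[:3]: print(k,m)
for m in bot.cut_out("depth_pin",w)[:3]: print(m["p"],m["extent"])
print(proj(w,[475.5,-394.5,108]),proj(w,s["tcp_pos"]),proj(w,[475.5,-394.5,61]))
E
```

```text
1.55 [ 255.43 -542.87  222.62] [ 0.9   0.43 -0.  ] 0.9985705419693249
[-144.27  207.23] [231.07 259.59] [-100.01  216.32]
```

View pics/w1.png

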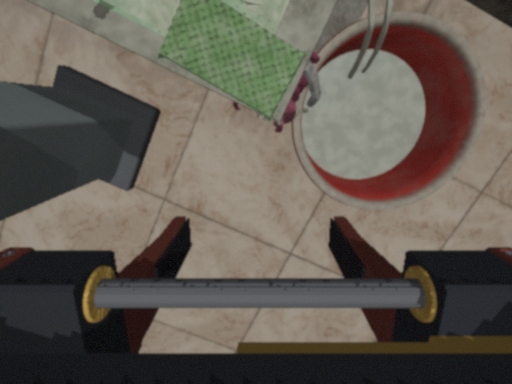

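The move was refused because every key is needed, so the wrist view shows only the floor, with the fingertips at ~(260,231).

Emit:
carry_out --motion '[{"x": 26.2,"y": -4.1,"z": 3.3,"grip": 0.3,"rx": 0,"ry": 0,"rz": 0},{"x": 26.2,"y": -4.1,"z": 3.3,"grip": 0.3,"rx": 0,"ry": 0,"rz": 0},{"x": 26.2,"y": -4.1,"z": 3.3,"grip": 0.3,"rx": 0,"ry": 0,"rz": 0},{"x": 26.2,"y": -4.1,"z": 3.3,"grip": 0.3,"rx": 0,"ry": 0,"rz": 0},{"x": 26.2,"y": -4.1,"z": 3.3,"grip": 0.3,"rx": 0,"ry": 0,"rz": 0},{"x": 26.2,"y": -4.1,"z": 3.3,"grip": 0.3,"rx": 0,"ry": 0,"rz": 0},{"x": 26.2,"y": -4.1,"z": 3.3,"grip": 0.3,"rx": 0,"ry": 0,"rz": 0},{"x": 26.2,"y": -4.1,"z": 3.3,"grip": 0.3,"rx": 0,"ry": 0,"rz": 0}]'

```text
time_s: 2.42
tcp_pos: [478.1, -391.2, 189.0]
eef_rot: [0.975, 0.22, 0.0, -0.001]
ft_force: [-0.7, 0.4, -0.7]
finger_gap: 0.7
gripper_force: 0.0
```

```bash
python3 - <<'E'
from h import *
np.set_printoptions(precision=2,suppress=True)
s=bot.observe(); print(s["time_s"],s["tcp_pos"],Rn.from_quat(s["eef_rot"]).as_matrix()[0],s["finger_gap"])
w=bot.read_camera("wrist");save(w,"w2.png")
for k in ("depth_pin","pin_mark"):
  for m in bot.mark_of(k,w)[:3]: print(k,m)
for m in bot.cut_out("depth_pin",w)[:3]: print(m["p"],m["extent"])
print(proj(w,[475.5,-394.5,108]),proj(w,s["tcp_pos"]),proj(w,[475.5,-394.5,61]))
E
```

```text
2.4167 [ 478.14 -391.24  188.95] [0.9  0.43 0.  ] 0.7000672432616999
depth_pin {'location': [172.1, 259.0], 'p': 0.92}
depth_pin {'location': [200.4, 171.1], 'p': 0.64}
pin_mark {'location': [205.7, 162.4], 'p': 0.92}
pin_mark {'location': [179.9, 261.3], 'p': 0.55}
0.73 [246.8, 170.1, 273.9, 207.0]
0.59 [131.3, 195.3, 170.3, 234.7]
[197.84 261.63] [231.04 259.65] [184.6  261.34]
```

View pics/w2.png

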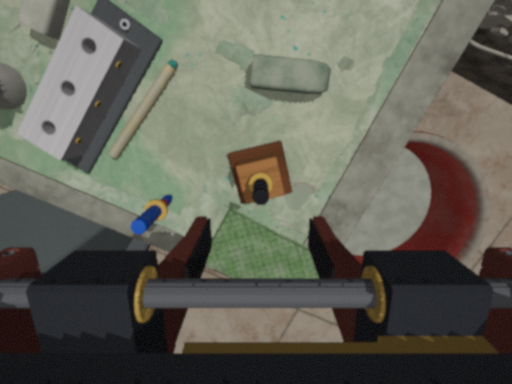

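The wrist view shows the pin's handle top at (261,197) and collar ~ (260,181), matching the prediction within 1–3 px. The block's bores are at (88,46), (68,88) and (49,128).

Emit:
carry_out --motion '[{"x": -0.38,"y": 0.2,"z": 3,"grip": 0.3,"rx": 0,"ry": 0,"rz": 0},{"x": -0.38,"y": 0.2,"z": 6.5,"grip": 0.3,"rx": 0,"ry": 0,"rz": 0},{"x": -0.38,"y": 0.2,"z": 9.5,"grip": 0.3,"rx": 0,"ry": 0,"rz": 0},{"x": -0.38,"y": 0.2,"z": 12.4,"grip": 0.5,"rx": 0,"ry": 0,"rz": 0},{"x": -0.38,"y": 0.2,"z": 12.4,"grip": 0.6,"rx": 0,"ry": 0,"rz": 0},{"x": -0.38,"y": 0.2,"z": 12.4,"grip": 0.7,"rx": 0,"ry": 0,"rz": 0}]'

```text
time_s: 3.12
tcp_pos: [470.5, -397.8, 64.8]
eef_rot: [0.976, 0.217, -0.001, -0.001]
ft_force: [-0.2, -0.0, 0.2]
finger_gap: 0.511
gripper_force: 0.0
```

```bash
python3 - <<'E'
from h import *
np.set_printoptions(precision=2,suppress=True)
s=bot.observe(); print(s["time_s"],s["tcp_pos"],s["finger_gap"],s["ft_force"])
w=bot.read_camera("wrist")
# handle/collar view near fingers
save({"color":cv2.resize(w["color"][130:300,160:360],None,fx=4,fy=3.5)},"w3.png")
for z in (61,108): print(proj(w,[475.5,-394.5,z]))
print(proj(w,s["tcp_pos"]))
E
```

```text
3.1167 [ 470.52 -397.78   64.79] 0.5114835354438082 [-0.2  -0.03  0.24]
[220.1  258.29]
[257.88 257.61]
[231.08 259.61]
```

View pics/w3.png

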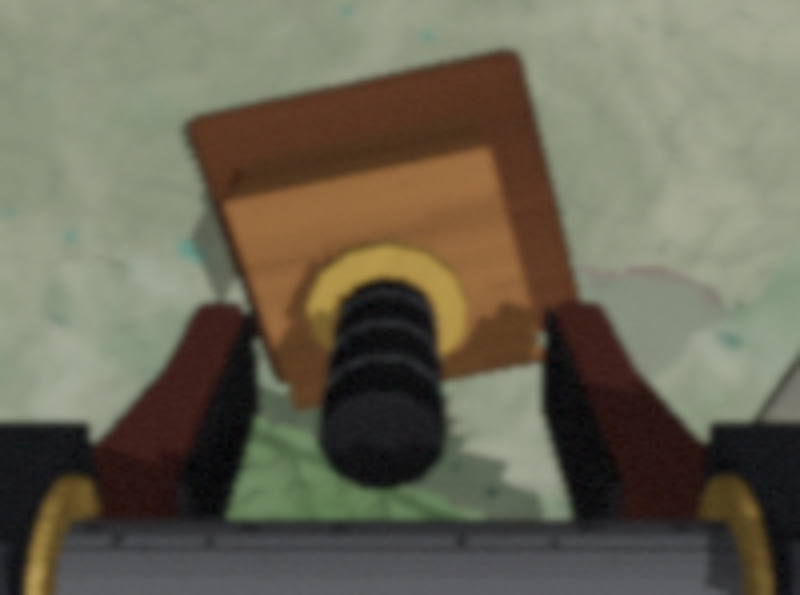

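The view shows the black handle between the fingers: top ~ (256,256), collar centre ~ (257,218), about 5 mm ahead of the pad centre along tool x. I'll shift, then close.

Emit:
carry_out --motion '[{"x": 0.5,"y": -0.1,"z": 0,"grip": 0.5,"rx": 0,"ry": 0,"rz": 0},{"x": 0.5,"y": -0.1,"z": 0,"grip": 0.7,"rx": 0,"ry": 0,"rz": 0},{"x": 0.5,"y": -0.1,"z": 0,"grip": 1,"rx": 0,"ry": 0,"rz": 0},{"x": 0.5,"y": -0.1,"z": 0,"grip": 1,"rx": 0,"ry": 0,"rz": 0},{"x": 0.5,"y": -0.1,"z": 0,"grip": 1,"rx": 0,"ry": 0,"rz": 0},{"x": 0.5,"y": -0.1,"z": 0,"grip": 1,"rx": 0,"ry": 0,"rz": 0},{"x": 0.5,"y": -0.1,"z": 0,"grip": 1,"rx": 0,"ry": 0,"rz": 0}]' --squeeze 40

```text
time_s: 3.75
tcp_pos: [476.8, -394.7, 66.1]
eef_rot: [0.976, 0.218, 0.0, 0.0]
ft_force: [-0.5, 1.0, 3.2]
finger_gap: 0.172
gripper_force: 40.0
```

Emit:
carry_out --motion '[{"x": 0.5,"y": -0.1,"z": -2,"grip": 1,"rx": 0,"ry": 0,"rz": 0},{"x": 0.5,"y": -0.1,"z": -5,"grip": 1,"rx": 0,"ry": 0,"rz": 0},{"x": 0.5,"y": -0.1,"z": -8,"grip": 1,"rx": 0,"ry": 0,"rz": 0},{"x": 0.5,"y": -0.1,"z": -8.5,"grip": 1,"rx": 0,"ry": 0,"rz": 0},{"x": 0.5,"y": -0.1,"z": -8.5,"grip": 1,"rx": 0,"ry": 0,"rz": 0}]'

```text
time_s: 4.17
tcp_pos: [481.9, -392.8, 152.9]
eef_rot: [0.976, 0.218, 0.001, 0.002]
ft_force: [-0.8, -0.5, -1.6]
finger_gap: 0.178
gripper_force: 40.0
```

```bash
python3 - <<'E'
from h import *
np.set_printoptions(precision=1,suppress=True)
s=bot.observe(); R=Rn.from_quat(s["eef_rot"]).as_matrix()
t=bot.read_camera("top");sd=bot.read_camera("side");w=bot.read_camera("wrist")
print(s["time_s"],s["tcp_pos"],s["finger_gap"],s["ft_force"])
for n,p in (("t",t),("s",sd),("w",w)):
  for m in bot.mark_of("bore_2",p)[:5]: print(n,round(m["p"],2),np.array(m["location"]),atz(p,m["location"],52))
for m in bot.mark_of("pin_mark",sd)[:3]: print(m)
for m in bot.cut_out("depth_pin",sd)[:3]: print(m["p"],m["extent"])
X=np.array([484,-179.5,s["tcp_pos"][2]]);print((R.T@(X-s["tcp_pos"]))/10)
x,y=450,60
a=cv2.resize(sd["color"][120:270,170:340],None,fx=2.3,fy=2.3);b=cv2.resize(w["color"],None,fx=.78,fy=.9)
save({"color":np.hstack([a,b[:len(a)]])},"l.png")
E
```

```text
4.1667 [ 481.9 -392.8  152.9] 0.17802046893727452 [-0.8 -0.5 -1.6]
t 0.95 [169.7 259.1] [ 527.6 -184.    52. ]
t 0.86 [211.3 253.2] [ 433.2 -169.4   52. ]
t 0.61 [191.3 254.2] [ 478.4 -172.2   52. ]
s 0.63 [178.  245.2] [ 486.1 -158.6   52. ]
s 0.58 [182.6 227.2] [ 437.6 -163.7   52. ]
s 0.55 [183.  266.4] [ 521.3 -205.8   52. ]
s 0.43 [189.  290.5] [ 558.  -257.6   52. ]
w 0.78 [90.  37.3] [ 478.3 -174.9   52. ]
w 0.65 [39.6 63.1] [ 527.6 -185.5   52. ]
w 0.64 [133.8  16.5] [ 432.2 -166.3   52. ]
{'location': [187.9, 291.1], 'p': 0.85}
{'location': [216.1, 231.7], 'p': 0.81}
{'location': [183.2, 263.9], 'p': 0.19}
0.72 [223.7, 188.1, 238.0, 232.9]
[  9.3 -19.2  -0.1]
```

View pics/l.png

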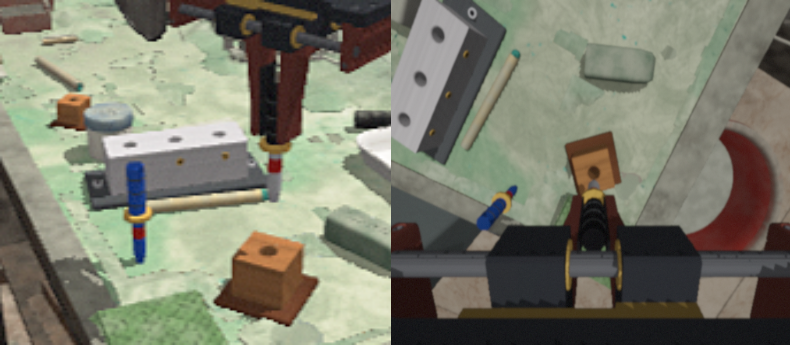

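The pin is held upright (side view; foot ~ (290,205) in the original) and the stand is empty. The bores read at about (528,-185), (479,-174) and (433,-168). Moving above the middle bore.

Emit:
carry_out --motion '[{"x": 9.1,"y": -19.9,"z": 0,"grip": 1,"rx": 0,"ry": 0,"rz": 0},{"x": 9.1,"y": -19.9,"z": 0,"grip": 1,"rx": 0,"ry": 0,"rz": 0},{"x": 9.1,"y": -19.9,"z": 0,"grip": 1,"rx": 0,"ry": 0,"rz": 0},{"x": 9.1,"y": -19.9,"z": 1,"grip": 1,"rx": 0,"ry": 0,"rz": 0},{"x": 9.1,"y": -19.9,"z": 2,"grip": 1,"rx": 0,"ry": 0,"rz": 0},{"x": 9.1,"y": -19.9,"z": 2.5,"grip": 1,"rx": 0,"ry": 0,"rz": 0},{"x": 9.1,"y": -19.9,"z": 2.5,"grip": 1,"rx": 0,"ry": 0,"rz": 0},{"x": 9.1,"y": -19.9,"z": 2.5,"grip": 1,"rx": 0,"ry": 0,"rz": 0}]'

```text
time_s: 5.23
tcp_pos: [478.1, -172.4, 125.2]
eef_rot: [0.976, 0.219, -0.001, -0.0]
ft_force: [-0.2, -0.7, -1.2]
finger_gap: 0.173
gripper_force: 40.0
```

```bash
python3 - <<'E'
from h import *
np.set_printoptions(precision=1,suppress=True)
s=bot.observe()
t=bot.read_camera("top");w=bot.read_camera("wrist")
s2=bot.observe();print(s["tcp_pos"],s2["time_s"],s2["tcp_pos"],s2["finger_gap"],s2["ft_force"])
for n,p in (("t",t),("w",w)):
  for m in bot.mark_of("bore_2",p)[:5]: print(n,round(m["p"],2),np.array(m["location"]),atz(p,m["location"],52))
for m in bot.mark_of("depth_pin",w)[:2]+bot.mark_of("pin_mark",w)[:2]: print(m)
print("foot pred",proj(w,s2["tcp_pos"]-[0,0,58]),"mark",proj(w,s2["tcp_pos"]-[0,0,18]))
save({"color":cv2.resize(w["color"][40:300,60:400],None,fx=2.3,fy=2.3)},"b.png")
E
```

```text
[ 478.1 -172.4  125.2] 5.3333 [ 479.2 -174.3  126. ] 0.17422076648572551 [ 0.3  1.1 -1.1]
t 0.45 [214.6 250.9] [ 425.9 -164.1   52. ]
w 0.77 [235.4 229.7] [ 432.7 -164.9   52. ]
w 0.71 [152.8 294.1] [ 526.4 -183.7   52. ]
w 0.7 [196.3 260.4] [ 479.1 -174.4   52. ]
w 0.35 [263.4 429.8] [ 487.5 -349.4   52. ]
{'location': [201.5, 260.3], 'p': 0.75}
{'location': [219.6, 262.6], 'p': 0.87}
foot pred [201.9 260.4] mark [220.3 260.7]
```

View pics/b.png

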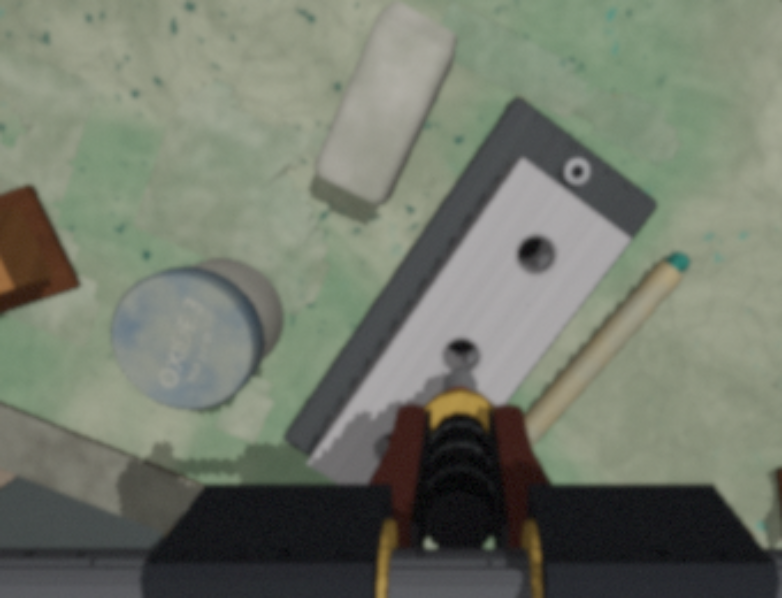

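The view shows bore 1 at ~(293,151), bore 2 at ~(260,194) just ahead of the pin, and bore 3 half hidden at (229,234). I'll refine the mouth centres by segmentation.

```bash
python3 - <<'E'
from h import *
np.set_printoptions(precision=1,suppress=True)
w=bot.read_camera("wrist"); s=bot.observe(); print(s["tcp_pos"])
g=cv2.cvtColor(w["color"],cv2.COLOR_RGB2GRAY)
print(g[138:166,282:306][:, ::2])
for c,r in ((293,151),(260,193)):
    roi=g[r-13:r+14,c-14:c+15]
    n,l,st,ce=cv2.connectedComponentsWithStats((roi<115).astype(np.uint8))
    for i in range(1,n):
        if st[i][4]>20: print(st[i],ce[i]+[c-14,r-13])
for X in ([528,-184,52],[479.1,-174.4,52]):
  a=np.linspace(0,6.28,60); q=np.array([proj(w,np.array(X)+[7*np.cos(k),7*np.sin(k),0]) for k in a]); print(X,proj(w,X),q.min(0),q.max(0))
E
```

```text
[ 478.6 -174.   125.9]
[[168 166 165 166 168 167 166 168 169 168 168 168]
 [167 166 166 167 168 164 166 167 169 169 169 168]
 [166 165 166 167 163 159 160 166 169 168 168 167]
 [166 165 164 156 143 134 142 158 166 168 167 166]
 [166 165 158 133 108  93 106 137 159 167 169 166]
 [165 163 144  99  63  51  70 107 144 166 167 166]
 [166 158 118  59  32  28  52  83 122 159 166 165]
 [163 149  86  34  18  22  46  73 101 149 165 165]
 [164 136  57  24  19  21  51  74  89 136 163 166]
 [163 118  39  16  18  29  56  71  82 128 162 167]
 [161 104  26  14  15  32  63  72  77 121 162 167]
 [160  95  23  16  26  47  71  78  79 117 161 166]
 [162  95  28  27  34  59  80  88  84 116 160 166]
 [161 103  42  40  49  65  86  97  86 120 161 164]
 [160 113  63  57  62  71  94 101  90 128 162 165]
 [161 127  83  70  64  73  99 102  91 137 164 167]
 [164 142  98  78  70  72 100  97 102 147 164 168]
 [164 153 115  92  79  78  95  92 121 155 165 168]
 [166 161 134 106  92  86  93 104 139 159 167 169]
 [166 166 151 127 108 103 113 129 153 163 167 170]
 [167 168 162 147 135 128 139 151 160 165 168 168]
 [168 168 168 160 153 149 155 162 165 167 169 168]
 [168 169 168 165 161 161 163 165 165 169 169 168]
 [170 168 168 167 164 164 166 165 166 170 168 167]
 [169 169 168 166 165 165 167 166 166 168 167 167]
 [168 169 167 166 165 165 165 166 169 167 167 165]
 [168 167 167 166 164 167 166 167 169 170 167 165]
 [168 167 165 164 167 166 165 167 169 169 166 165]]
[  5   4  16  16 201] [291.8 149.5]
[  0   7  22  20 255] [258.7 197.1]
[528, -184, 52] [150.7 294.5] [142.4 286.2] [158.9 302.7]
[479.1, -174.4, 52] [195.9 259.8] [188.3 251.9] [203.4 267.6]
```

Emit:
carry_out --motion '[{"x": -4.5,"y": 0,"z": 0,"grip": 1,"rx": 0,"ry": 0,"rz": 0},{"x": -4.5,"y": 0,"z": 0,"grip": 1,"rx": 0,"ry": 0,"rz": 0},{"x": -4.5,"y": 0,"z": 0,"grip": 1,"rx": 0,"ry": 0,"rz": 0},{"x": -4.5,"y": 0,"z": 0,"grip": 1,"rx": 0,"ry": 0,"rz": 0},{"x": -4.5,"y": 0,"z": 0,"grip": 1,"rx": 0,"ry": 0,"rz": 0},{"x": -4.5,"y": 0,"z": 0,"grip": 1,"rx": 0,"ry": 0,"rz": 0}]'

```text
time_s: 6.08
tcp_pos: [438.6, -192.1, 125.9]
eef_rot: [0.976, 0.218, 0.0, 0.0]
ft_force: [0.2, 0.1, 0.2]
finger_gap: 0.173
gripper_force: 40.0
```

```bash
cat > bores.py <<'E'
from h import *
from scipy.optimize import least_squares
from scipy.ndimage import map_coordinates
def rim(w,c,th=.5):
    g=cv2.cvtColor(w["color"],cv2.COLOR_RGB2GRAY).astype(float); pts=[]
    for a in np.linspace(0,2*np.pi,72,endpoint=False):
        r=np.arange(3,12,.1); P=np.array([proj(w,[c[0]+q*np.cos(a),c[1]+q*np.sin(a),52]) for q in r])
        v=map_coordinates(g,P.T,order=1); d=np.gradient(v); k=d[5:-5].argmax()+5
        pts.append((c[0]+r[k]*np.cos(a),c[1]+r[k]*np.sin(a),d[k]))
    return np.array(pts)
def fit(w,c):
    for _ in range(3):
        p=rim(w,c); p=p[p[:,2]>.5]
        s=least_squares(lambda x:np.hypot(p[:,0]-x[0],p[:,1]-x[1])-7,c[:2],loss="soft_l1",f_scale=.3)
        c=s.x
    return c,len(p),np.median(abs(s.fun))
E
python3 - <<'E'
from bores import *
np.set_printoptions(precision=2,suppress=True)
bot.read_camera("top"); s=bot.observe(); w=bot.read_camera("wrist"); print(s["time_s"],s["tcp_pos"],s["qd"])
for m in bot.mark_of("bore_2",w)[:3]:
    c=atz(w,m["location"],52); print(round(m["p"],2),c,m["location"],fit(w,c))
print([m for k in ("depth_pin","pin_mark") for m in bot.mark_of(k,w)[:1]],"foot pred",proj(w,s["tcp_pos"]-[0,0,58]),"mark",proj(w,s["tcp_pos"]-[0,0,18]))
save({"color":cv2.resize(w["color"][60:280,120:420],None,fx=2.6,fy=2.6)},"c.png")
E
```

```text
6.1333 [ 438.45 -191.95  125.78] [ 0.   -0.    0.01  0.    0.    0.  ]
0.75 [ 530.04 -180.66   52.  ] [91.9, 295.5] (array([ 527.62, -182.  ]), 72, np.float64(0.21616119116999277))
0.66 [ 430.29 -162.32   52.  ] [190.5, 225.2] (array([ 433.15, -165.27]), 72, np.float64(0.3450297862828533))
0.66 [449.23 -90.63  52.  ] [135.7, 155.4] (array([456.29, -92.44]), 22, np.float64(0.6826406905740603))
[{'location': [202.7, 262.6], 'p': 0.93}, {'location': [223.1, 262.6], 'p': 0.77}] foot pred [201.85 259.51] mark [220.19 259.57]
```

View pics/c.png

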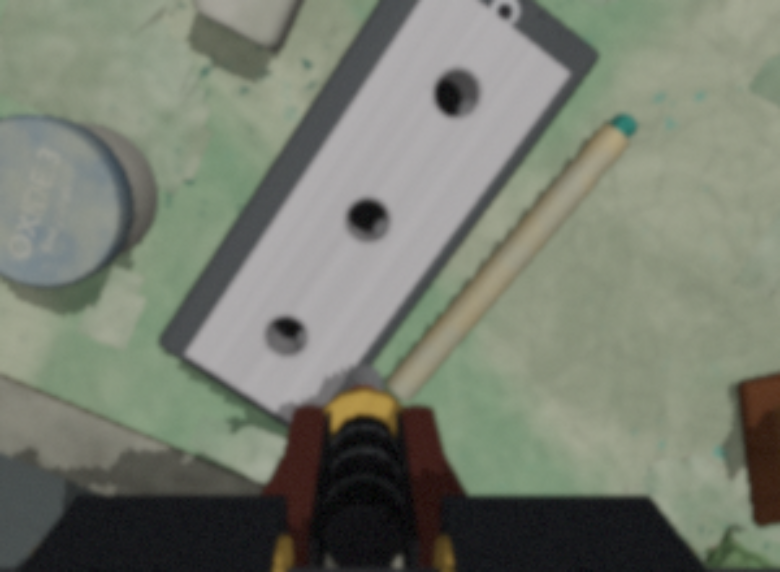

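The view shows all three bores clear at crop (457,93), (369,219) and (286,335). Rim fits give bore 1 (527.6,-182.0) and bore 3 (433.2,-165.3), spacing 96.0 mm as expected, so bore 2 is at (480.4,-173.7). Going to bore 2.

Emit:
carry_out --motion '[{"x": 4.57,"y": 0.14,"z": 0,"grip": 1,"rx": 0,"ry": 0,"rz": 0},{"x": 4.57,"y": 0.14,"z": 0,"grip": 1,"rx": 0,"ry": 0,"rz": 0},{"x": 4.57,"y": 0.14,"z": 0.5,"grip": 1,"rx": 0,"ry": 0,"rz": 0},{"x": 4.57,"y": 0.14,"z": 1,"grip": 1,"rx": 0,"ry": 0,"rz": 0},{"x": 4.57,"y": 0.14,"z": 1,"grip": 1,"rx": 0,"ry": 0,"rz": 0},{"x": 4.57,"y": 0.14,"z": 1,"grip": 1,"rx": 0,"ry": 0,"rz": 0},{"x": 4.57,"y": 0.14,"z": 1,"grip": 1,"rx": 0,"ry": 0,"rz": 0}]'

```text
time_s: 6.92
tcp_pos: [478.5, -173.8, 115.4]
eef_rot: [0.976, 0.218, -0.0, -0.0]
ft_force: [0.8, 0.5, -1.0]
finger_gap: 0.173
gripper_force: 40.0
```

Emit:
carry_out --motion '[{"x": 0,"y": 0,"z": 0.5,"grip": 1,"rx": 0,"ry": 0,"rz": 0},{"x": 0,"y": 0,"z": 0.9,"grip": 1,"rx": 0,"ry": 0,"rz": 0},{"x": 0,"y": 0,"z": 1.2,"grip": 1,"rx": 0,"ry": 0,"rz": 0},{"x": 0,"y": 0,"z": 1.2,"grip": 1,"rx": 0,"ry": 0,"rz": 0},{"x": 0,"y": 0,"z": 1.2,"grip": 1,"rx": 0,"ry": 0,"rz": 0}]'

```text
time_s: 7.33
tcp_pos: [479.4, -173.7, 103.4]
eef_rot: [0.976, 0.218, -0.0, -0.0]
ft_force: [1.2, 0.0, -0.7]
finger_gap: 0.178
gripper_force: 40.0
```

Emit:
carry_out --motion '[{"x": 0,"y": 0,"z": 0.3,"grip": 1,"rx": 0,"ry": 0,"rz": 0},{"x": 0,"y": 0,"z": 0.6,"grip": 1,"rx": 0,"ry": 0,"rz": 0},{"x": 0,"y": 0,"z": 0.6,"grip": 1,"rx": 0,"ry": 0,"rz": 0},{"x": 0,"y": 0,"z": 0.6,"grip": 1,"rx": 0,"ry": 0,"rz": 0}]'

```text
time_s: 7.67
tcp_pos: [480.0, -173.6, 97.5]
eef_rot: [0.976, 0.218, 0.0, -0.0]
ft_force: [2.8, 1.5, -2.0]
finger_gap: 0.176
gripper_force: 40.0
```

Emit:
carry_out --motion '[{"x": 0,"y": 0,"z": 0.2,"grip": 1,"rx": 0,"ry": 0,"rz": 0},{"x": 0,"y": 0,"z": 0.4,"grip": 1,"rx": 0,"ry": 0,"rz": 0},{"x": 0,"y": 0,"z": 0.4,"grip": 1,"rx": 0,"ry": 0,"rz": 0},{"x": 0,"y": 0,"z": 0.4,"grip": 1,"rx": 0,"ry": 0,"rz": 0}]'

```text
time_s: 8.0
tcp_pos: [479.9, -173.4, 93.6]
eef_rot: [0.976, 0.218, 0.0, -0.0]
ft_force: [4.0, 3.8, -1.3]
finger_gap: 0.174
gripper_force: 40.0
```

Emit:
carry_out --motion '[{"x": 0.08,"y": 0,"z": 0.1,"grip": 1,"rx": 0,"ry": 0,"rz": 0},{"x": 0.08,"y": 0,"z": 0.3,"grip": 1,"rx": 0,"ry": 0,"rz": 0},{"x": 0.08,"y": 0,"z": 0.3,"grip": 1,"rx": 0,"ry": 0,"rz": 0}]'

```text
time_s: 8.25
tcp_pos: [480.1, -172.9, 90.4]
eef_rot: [0.976, 0.218, -0.0, -0.0]
ft_force: [2.6, 3.7, 0.3]
finger_gap: 0.174
gripper_force: 40.0
```

Emit:
carry_out --motion '[{"x": 0,"y": 0,"z": 0.2,"grip": 1,"rx": 0,"ry": 0,"rz": 0},{"x": 0,"y": 0,"z": 0.2,"grip": 1,"rx": 0,"ry": 0,"rz": 0}]'

```text
time_s: 8.42
tcp_pos: [480.1, -172.9, 88.3]
eef_rot: [0.976, 0.218, -0.0, -0.0]
ft_force: [3.5, 4.3, -0.2]
finger_gap: 0.176
gripper_force: 40.0
```

Emit:
carry_out --motion '[{"x": 0,"y": 0,"z": 0.15,"grip": 1,"rx": 0,"ry": 0,"rz": 0},{"x": 0,"y": 0,"z": 0.15,"grip": 1,"rx": 0,"ry": 0,"rz": 0}]'

```text
time_s: 8.58
tcp_pos: [480.1, -172.9, 86.9]
eef_rot: [0.976, 0.218, 0.0, -0.0]
ft_force: [2.8, 4.0, 1.1]
finger_gap: 0.178
gripper_force: 40.0
```

Emit:
carry_out --motion '[{"x": 0,"y": 0,"z": 0.2,"grip": 1,"rx": 0,"ry": 0,"rz": 0},{"x": 0,"y": 0,"z": 0.2,"grip": 1,"rx": 0,"ry": 0,"rz": 0}]'

```text
time_s: 8.75
tcp_pos: [480.1, -172.9, 84.8]
eef_rot: [0.976, 0.218, 0.0, -0.001]
ft_force: [4.1, 3.5, -0.4]
finger_gap: 0.171
gripper_force: 40.0
```

Emit:
carry_out --motion '[{"x": 0,"y": 0,"z": 0.2,"grip": 1,"rx": 0,"ry": 0,"rz": 0},{"x": 0,"y": 0,"z": 0.2,"grip": 1,"rx": 0,"ry": 0,"rz": 0}]'

```text
time_s: 8.92
tcp_pos: [480.1, -172.8, 82.7]
eef_rot: [0.976, 0.218, 0.0, -0.001]
ft_force: [3.9, 5.2, -2.7]
finger_gap: 0.175
gripper_force: 40.0
```

Emit:
carry_out --motion '[{"x": 0,"y": 0,"z": 0.15,"grip": 1,"rx": 0,"ry": 0,"rz": 0},{"x": 0,"y": 0,"z": 0.15,"grip": 1,"rx": 0,"ry": 0,"rz": 0}]'

```text
time_s: 9.08
tcp_pos: [480.2, -172.9, 81.5]
eef_rot: [0.976, 0.218, 0.0, -0.0]
ft_force: [2.3, 5.5, 3.8]
finger_gap: 0.176
gripper_force: 40.0
```

Emit:
carry_out --motion '[{"x": 0,"y": 0,"z": 0.1,"grip": 1,"rx": 0,"ry": 0,"rz": 0},{"x": 0,"y": 0,"z": 0.1,"grip": 1,"rx": 0,"ry": 0,"rz": 0}]'

```text
time_s: 9.25
tcp_pos: [480.3, -172.9, 81.1]
eef_rot: [0.976, 0.218, 0.0, -0.0]
ft_force: [1.9, 5.1, 7.8]
finger_gap: 0.175
gripper_force: 40.0
```

```bash
python3 - <<'E'
from h import *
sd=bot.read_camera("side")
print([ (round(m["p"],2),m["location"]) for m in bot.mark_of("pin_mark",sd)])
for z in (52,64,70): print(z,proj(sd,[480.3,-173.3,z]))
h=cv2.cvtColor(sd["color"],cv2.COLOR_RGB2HSV); r,c=proj(sd,[480.3,-173.3,60]).astype(int)
m=((h[...,0]<8)|(h[...,0]>172))&(h[...,1]>120)&(h[...,2]>60)
ys,xs=np.nonzero(m[r-25:r+20,c-8:c+9]); print(r,c,sorted(zip(ys+r-25,xs+c-8)))
E
```

```text
[(0.57, [215.3, 232.4]), (0.53, [174.4, 248.6])]
52 [180.82817344 245.24766264]
64 [176.31955782 245.0995747 ]
70 [174.04399313 245.02483253]
177 245 [(np.int64(152), np.int64(237)), (np.int64(152), np.int64(245)), (np.int64(152), np.int64(246)), (np.int64(152), np.int64(247)), (np.int64(152), np.int64(248)), (np.int64(152), np.int64(250)), (np.int64(152), np.int64(251)), (np.int64(153), np.int64(237)), (np.int64(153), np.int64(245)), (np.int64(153), np.int64(246)), (np.int64(153), np.int64(249)), (np.int64(153), np.int64(250)), (np.int64(154), np.int64(245)), (np.int64(154), np.int64(246)), (np.int64(154), np.int64(247)), (np.int64(154), np.int64(248)), (np.int64(154), np.int64(249)), (np.int64(155), np.int64(245)), (np.int64(155), np.int64(246)), (np.int64(155), np.int64(247)), (np.int64(155), np.int64(249)), (np.int64(155), np.int64(250)), (np.int64(156), np.int64(245)), (np.int64(156), np.int64(246)), (np.int64(156), np.int64(247)), (np.int64(156), np.int64(251)), (np.int64(157), np.int64(245)), (np.int64(157), np.int64(246)), (np.int64(157), np.int64(247)), (np.int64(157), np.in
[... 2446 characters left out ...]
.int64(170), np.int64(248)), (np.int64(177), np.int64(243)), (np.int64(177), np.int64(244)), (np.int64(177), np.int64(245)), (np.int64(177), np.int64(246)), (np.int64(178), np.int64(243)), (np.int64(178), np.int64(244)), (np.int64(178), np.int64(245)), (np.int64(178), np.int64(246)), (np.int64(179), np.int64(243)), (np.int64(179), np.int64(244)), (np.int64(179), np.int64(245)), (np.int64(179), np.int64(246)), (np.int64(179), np.int64(247)), (np.int64(180), np.int64(243)), (np.int64(180), np.int64(244)), (np.int64(180), np.int64(245)), (np.int64(180), np.int64(246)), (np.int64(180), np.int64(247)), (np.int64(181), np.int64(244)), (np.int64(181), np.int64(245)), (np.int64(181), np.int64(246))]
```

Red band still visible at rows 177–181 (z 52–64), so the middle bore is 28 mm deep: a short one. Withdraw and go to bore 1.

Emit:
carry_out --motion '[{"x": 0,"y": 0,"z": -1,"grip": 1,"rx": 0,"ry": 0,"rz": 0},{"x": 0,"y": 0,"z": -2,"grip": 1,"rx": 0,"ry": 0,"rz": 0},{"x": 0,"y": 0,"z": -3,"grip": 1,"rx": 0,"ry": 0,"rz": 0},{"x": 0,"y": 0,"z": -3.9,"grip": 1,"rx": 0,"ry": 0,"rz": 0},{"x": 0,"y": 0,"z": -3.9,"grip": 1,"rx": 0,"ry": 0,"rz": 0},{"x": 0,"y": 0,"z": -3.9,"grip": 1,"rx": 0,"ry": 0,"rz": 0}]'

```text
time_s: 9.85
tcp_pos: [480.1, -173.8, 120.2]
eef_rot: [0.976, 0.218, 0.0, 0.0]
ft_force: [-0.9, 0.5, -1.5]
finger_gap: 0.175
gripper_force: 40.0
```

Emit:
carry_out --motion '[{"x": 2,"y": 1.4,"z": 0,"grip": 1,"rx": 0,"ry": 0,"rz": 0},{"x": 3.93,"y": 2.77,"z": 0,"grip": 1,"rx": 0,"ry": 0,"rz": 0},{"x": 3.93,"y": 2.77,"z": 0,"grip": 1,"rx": 0,"ry": 0,"rz": 0},{"x": 3.93,"y": 2.77,"z": 0,"grip": 1,"rx": 0,"ry": 0,"rz": 0},{"x": 3.93,"y": 2.77,"z": 0,"grip": 1,"rx": 0,"ry": 0,"rz": 0},{"x": 3.93,"y": 2.77,"z": 0,"grip": 1,"rx": 0,"ry": 0,"rz": 0}]'

```text
time_s: 10.35
tcp_pos: [526.0, -181.2, 119.0]
eef_rot: [0.976, 0.218, -0.001, -0.001]
ft_force: [-0.0, -0.7, -1.5]
finger_gap: 0.176
gripper_force: 40.0
```

```bash
python3 - <<'E'
from h import *
np.set_printoptions(precision=2,suppress=True)
sd=bot.read_camera("side"); s=bot.observe();print(s["time_s"],s["tcp_pos"],s["ft_force"])
for z in (0,-18,-58): print(proj(sd,s["tcp_pos"]+[0,0,z]))
print([(round(m["p"],2),m["location"]) for m in bot.mark_of("pin_mark",sd)],[(round(m["p"],2),m["extent"]) for m in bot.cut_out("depth_pin",sd)])
E
```

```text
10.4 [ 526.14 -181.27  119.19] [ 0.01  0.8  -0.72]
[152.78 263.76]
[159.87 263.81]
[175.16 263.92]
[(0.7, [160.6, 265.6]), (0.57, [216.5, 231.9])] [(0.87, [223.8, 189.4, 235.2, 232.2]), (0.57, [258.7, 135.3, 270.4, 172.9])]
```

Emit:
carry_out --motion '[{"x": 0.08,"y": 0.08,"z": 0.3,"grip": 1,"rx": 0,"ry": 0,"rz": 0},{"x": 0.08,"y": 0.08,"z": 0.9,"grip": 1,"rx": 0,"ry": 0,"rz": 0},{"x": 0.08,"y": 0.08,"z": 1.5,"grip": 1,"rx": 0,"ry": 0,"rz": 0},{"x": 0.08,"y": 0.08,"z": 1.6,"grip": 1,"rx": 0,"ry": 0,"rz": 0},{"x": 0.08,"y": 0.08,"z": 1.6,"grip": 1,"rx": 0,"ry": 0,"rz": 0}]'

```text
time_s: 10.92
tcp_pos: [527.9, -181.8, 102.7]
eef_rot: [0.976, 0.218, -0.001, -0.001]
ft_force: [-0.4, -0.8, -0.6]
finger_gap: 0.173
gripper_force: 40.0
```

Emit:
carry_out --motion '[{"x": 0,"y": 0,"z": 0.3,"grip": 1,"rx": 0,"ry": 0,"rz": 0},{"x": 0,"y": 0,"z": 0.6,"grip": 1,"rx": 0,"ry": 0,"rz": 0},{"x": 0,"y": 0,"z": 0.6,"grip": 1,"rx": 0,"ry": 0,"rz": 0}]'

```text
time_s: 11.17
tcp_pos: [528.4, -181.8, 97.1]
eef_rot: [0.976, 0.218, -0.0, -0.0]
ft_force: [-0.1, 0.0, -0.5]
finger_gap: 0.179
gripper_force: 40.0
```

Emit:
carry_out --motion '[{"x": 0,"y": 0,"z": 0.2,"grip": 1,"rx": 0,"ry": 0,"rz": 0},{"x": 0,"y": 0,"z": 0.4,"grip": 1,"rx": 0,"ry": 0,"rz": 0},{"x": 0,"y": 0,"z": 0.4,"grip": 1,"rx": 0,"ry": 0,"rz": 0}]'

```text
time_s: 11.42
tcp_pos: [528.3, -181.6, 93.3]
eef_rot: [0.976, 0.218, -0.0, -0.001]
ft_force: [0.0, 2.5, -1.7]
finger_gap: 0.177
gripper_force: 40.0
```

Emit:
carry_out --motion '[{"x": 0,"y": 0,"z": 0.2,"grip": 1,"rx": 0,"ry": 0,"rz": 0},{"x": 0,"y": 0,"z": 0.3,"grip": 1,"rx": 0,"ry": 0,"rz": 0},{"x": 0,"y": 0,"z": 0.3,"grip": 1,"rx": 0,"ry": 0,"rz": 0}]'

```text
time_s: 11.67
tcp_pos: [528.7, -181.4, 90.5]
eef_rot: [0.976, 0.218, 0.0, -0.001]
ft_force: [1.2, 4.9, 0.6]
finger_gap: 0.175
gripper_force: 40.0
```

Well centred. Probing past the 22 mm level.

Emit:
carry_out --motion '[{"x": 0,"y": 0,"z": 0.2,"grip": 1,"rx": 0,"ry": 0,"rz": 0},{"x": 0,"y": 0,"z": 0.2,"grip": 1,"rx": 0,"ry": 0,"rz": 0}]'

```text
time_s: 11.83
tcp_pos: [529.0, -181.5, 88.6]
eef_rot: [0.976, 0.218, 0.0, -0.0]
ft_force: [1.2, 6.0, 0.4]
finger_gap: 0.171
gripper_force: 40.0
```

Emit:
carry_out --motion '[{"x": 0,"y": 0,"z": 0.15,"grip": 1,"rx": 0,"ry": 0,"rz": 0},{"x": 0,"y": 0,"z": 0.15,"grip": 1,"rx": 0,"ry": 0,"rz": 0}]'

```text
time_s: 12.0
tcp_pos: [529.2, -181.5, 87.2]
eef_rot: [0.976, 0.218, 0.001, -0.0]
ft_force: [3.6, 5.1, -0.7]
finger_gap: 0.174
gripper_force: 40.0
```

Emit:
carry_out --motion '[{"x": 0,"y": 0,"z": 0.1,"grip": 1,"rx": 0,"ry": 0,"rz": 0},{"x": 0,"y": 0,"z": 0.1,"grip": 1,"rx": 0,"ry": 0,"rz": 0}]'

```text
time_s: 12.17
tcp_pos: [529.2, -181.4, 86.1]
eef_rot: [0.976, 0.218, 0.001, -0.0]
ft_force: [3.7, 6.3, -1.4]
finger_gap: 0.175
gripper_force: 40.0
```

No stop at 22 mm, so this should be the full-depth bore. Continuing down.

Emit:
carry_out --motion '[{"x": 0,"y": -0.04,"z": 0.2,"grip": 1,"rx": 0,"ry": 0,"rz": 0},{"x": 0,"y": -0.04,"z": 0.5,"grip": 1,"rx": 0,"ry": 0,"rz": 0},{"x": 0,"y": -0.04,"z": 0.5,"grip": 1,"rx": 0,"ry": 0,"rz": 0}]'

```text
time_s: 12.42
tcp_pos: [528.3, -180.7, 80.5]
eef_rot: [0.976, 0.218, -0.0, -0.001]
ft_force: [2.7, 5.5, -3.1]
finger_gap: 0.172
gripper_force: 40.0
```

Emit:
carry_out --motion '[{"x": 0,"y": 0,"z": 0.2,"grip": 1,"rx": 0,"ry": 0,"rz": 0},{"x": 0,"y": 0,"z": 0.4,"grip": 1,"rx": 0,"ry": 0,"rz": 0},{"x": 0,"y": 0,"z": 0.4,"grip": 1,"rx": 0,"ry": 0,"rz": 0}]'

```text
time_s: 12.67
tcp_pos: [528.1, -180.7, 76.5]
eef_rot: [0.976, 0.218, -0.0, -0.001]
ft_force: [1.1, 5.7, -3.2]
finger_gap: 0.172
gripper_force: 40.0
```

Emit:
carry_out --motion '[{"x": 0,"y": 0,"z": 0.2,"grip": 1,"rx": 0,"ry": 0,"rz": 0},{"x": 0,"y": 0,"z": 0.4,"grip": 1,"rx": 0,"ry": 0,"rz": 0},{"x": 0,"y": 0,"z": 0.4,"grip": 1,"rx": 0,"ry": 0,"rz": 0}]'

```text
time_s: 12.92
tcp_pos: [528.0, -180.8, 72.5]
eef_rot: [0.976, 0.218, -0.0, -0.001]
ft_force: [0.9, 4.9, -3.0]
finger_gap: 0.18
gripper_force: 40.0
```

Emit:
carry_out --motion '[{"x": 0,"y": 0,"z": 0.2,"grip": 1,"rx": 0,"ry": 0,"rz": 0},{"x": 0,"y": 0,"z": 0.2,"grip": 1,"rx": 0,"ry": 0,"rz": 0}]'

```text
time_s: 13.08
tcp_pos: [528.0, -180.8, 70.5]
eef_rot: [0.976, 0.218, -0.0, -0.001]
ft_force: [1.8, 4.4, -2.8]
finger_gap: 0.172
gripper_force: 40.0
```

Emit:
carry_out --motion '[{"x": 0,"y": 0,"z": 0.1,"grip": 1,"rx": 0,"ry": 0,"rz": 0},{"x": 0,"y": 0,"z": 0.1,"grip": 1,"rx": 0,"ry": 0,"rz": 0}]'

```text
time_s: 13.25
tcp_pos: [528.1, -180.8, 69.9]
eef_rot: [0.976, 0.218, -0.0, -0.001]
ft_force: [0.3, 6.3, 1.2]
finger_gap: 0.178
gripper_force: 40.0
```

Emit:
carry_out --motion '[{"x": 0,"y": 0,"z": 0.1,"grip": 1,"rx": 0,"ry": 0,"rz": 0},{"x": 0,"y": 0,"z": 0.1,"grip": 1,"rx": 0,"ry": 0,"rz": 0}]'

```text
time_s: 13.42
tcp_pos: [528.2, -180.8, 69.4]
eef_rot: [0.976, 0.218, -0.0, -0.001]
ft_force: [-0.7, 6.0, 4.8]
finger_gap: 0.173
gripper_force: 40.0
```

Emit:
carry_out --motion '[{"x": 0,"y": 0,"z": 0.1,"grip": 1,"rx": 0,"ry": 0,"rz": 0},{"x": 0,"y": 0,"z": 0.1,"grip": 1,"rx": 0,"ry": 0,"rz": 0}]'

```text
time_s: 13.58
tcp_pos: [528.3, -180.9, 68.9]
eef_rot: [0.976, 0.218, -0.0, -0.001]
ft_force: [-0.7, 7.2, 11.0]
finger_gap: 0.175
gripper_force: 40.0
```

Emit:
carry_out --motion '[{"x": 0,"y": 0,"z": 0,"grip": 0.7,"rx": 0,"ry": 0,"rz": 0},{"x": 0,"y": 0,"z": 0,"grip": 0.5,"rx": 0,"ry": 0,"rz": 0},{"x": 0,"y": 0,"z": 0,"grip": 0.3,"rx": 0,"ry": 0,"rz": 0},{"x": 0,"y": 0,"z": 0,"grip": 0.3,"rx": 0,"ry": 0,"rz": 0}]'

```text
time_s: 13.92
tcp_pos: [528.6, -182.3, 68.1]
eef_rot: [0.976, 0.218, -0.0, 0.0]
ft_force: [-0.2, -0.3, -0.9]
finger_gap: 0.442
gripper_force: 0.0
```

Emit:
carry_out --motion '[{"x": 0,"y": 0,"z": -2,"grip": 0.3,"rx": 0,"ry": 0,"rz": 0},{"x": 0,"y": 0,"z": -5,"grip": 0.3,"rx": 0,"ry": 0,"rz": 0},{"x": 0,"y": 0,"z": -9,"grip": 0.3,"rx": 0,"ry": 0,"rz": 0},{"x": 0,"y": 0,"z": -13,"grip": 0.3,"rx": 0,"ry": 0,"rz": 0},{"x": 0,"y": 0,"z": -15,"grip": 0.3,"rx": 0,"ry": 0,"rz": 0},{"x": 0,"y": 0,"z": -15,"grip": 0.3,"rx": 0,"ry": 0,"rz": 0},{"x": 0,"y": 0,"z": -15,"grip": 0.3,"rx": 0,"ry": 0,"rz": 0}]'

```text
time_s: 14.5
tcp_pos: [529.3, -182.4, 219.3]
eef_rot: [0.976, 0.218, 0.001, 0.001]
ft_force: [0.4, 0.3, 0.3]
finger_gap: 0.702
gripper_force: 0.0
```

```bash
python3 - <<'E'
from h import *
sd=bot.read_camera("side");w=bot.read_camera("wrist");print(bot.observe()["time_s"],bot.observe()["tcp_pos"],bot.observe()["ft_force"])
a=cv2.resize(sd["color"][120:240,200:310],None,fx=4,fy=4,interpolation=2);b=cv2.resize(w["color"],(310,480*310//400))
save({"color":np.hstack([a,cv2.copyMakeBorder(b,0,len(a)-len(b),0,0,0)])},"end.png")
for z in (52,60,65,112): print(z,proj(sd,[528,-181.3,z]))
E
```

```text
14.6 [ 527.49623191 -181.51258555  216.77275576] [ 1.18332626 -0.18680304 -1.3169319 ]
52 [178.44180279 264.64066503]
60 [175.4650476 264.6231873]
65 [173.59207615 264.61219034]
112 [155.50122875 264.50597171]
```

View pics/end.png

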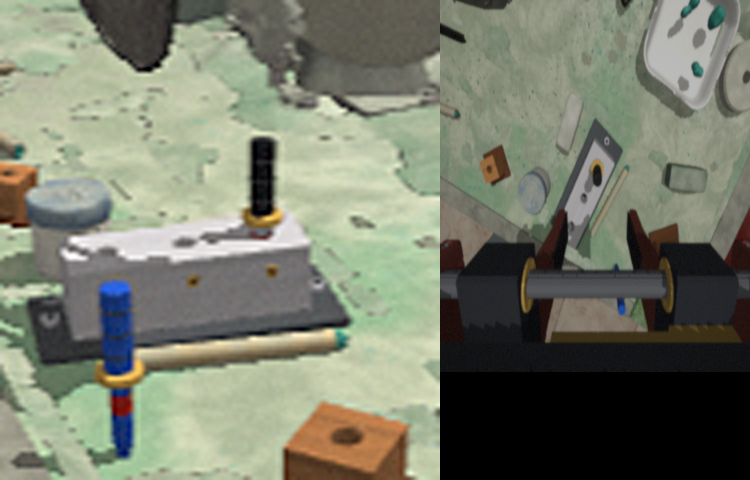

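The side crop shows the pin standing in bore 1 (handle top ~ (265,155)), with the collar just above the block and a hint of red at the mouth; the stick, pot and bar look unmoved. I'll check the height by touching the handle top with closed fingers and pressing gently home if needed.

Emit:
carry_out --motion '[{"x": 0,"y": 0,"z": 3,"grip": 1,"rx": 0,"ry": 0,"rz": 0},{"x": 0,"y": 0,"z": 6,"grip": 1,"rx": 0,"ry": 0,"rz": 0},{"x": 0,"y": 0,"z": 8,"grip": 1,"rx": 0,"ry": 0,"rz": 0},{"x": 0,"y": 0,"z": 9.2,"grip": 1,"rx": 0,"ry": 0,"rz": 0},{"x": 0,"y": 0,"z": 9.2,"grip": 1,"rx": 0,"ry": 0,"rz": 0},{"x": 0,"y": 0,"z": 9.2,"grip": 1,"rx": 0,"ry": 0,"rz": 0},{"x": 0,"y": 0,"z": 9.2,"grip": 1,"rx": 0,"ry": 0,"rz": 0},{"x": 0,"y": 0,"z": 9.2,"grip": 1,"rx": 0,"ry": 0,"rz": 0}]' --squeeze 20

```text
time_s: 15.27
tcp_pos: [529.0, -182.0, 126.7]
eef_rot: [0.976, 0.218, 0.0, 0.0]
ft_force: [0.3, -0.6, 0.7]
finger_gap: 0.128
gripper_force: 0.0
```

```bash
python3 - <<'E'
from h import *
sd=bot.read_camera("side");s=bot.observe();print(s["time_s"],s["tcp_pos"],s["ft_force"],s["finger_gap"])
c=sd["color"]; print(c[168:184,262:269].tolist())
E
```

```text
15.3167 [ 529.11665786 -182.08625016  126.99009064] [ 0.12838442 -0.3466066   0.37991082] 0.0866013910582153
[[[128, 132, 111], [1, 3, 5], [19, 16, 17], [20, 21, 24], [7, 0, 11], [0, 0, 1], [99, 102, 86]], [[103, 105, 91], [1, 0, 0], [20, 18, 21], [20, 22, 25], [13, 9, 7], [0, 1, 6], [122, 128, 111]], [[127, 135, 115], [26, 27, 34], [34, 38, 36], [34, 28, 32], [42, 41, 47], [30, 27, 37], [117, 120, 103]], [[143, 137, 103], [4, 2, 12], [15, 16, 17], [22, 22, 24], [12, 12, 18], [3, 1, 13], [123, 114, 92]], [[86, 68, 42], [0, 0, 9], [16, 19, 24], [19, 18, 23], [3, 10, 15], [0, 0, 0], [118, 93, 48]], [[105, 85, 40], [10, 6, 7], [1, 5, 14], [0, 5, 13], [0, 0, 15], [60, 47, 29], [193, 150, 72]], [[152, 118, 52], [154, 122, 63], [96, 77, 39], [155, 123, 63], [236, 187, 92], [255, 214, 104], [246, 196, 92]], [[116, 89, 38], [142, 110, 55], [165, 128, 63], [167, 128, 63], [180, 142, 69], [163, 125, 56], [138, 107, 44]], [[108, 89, 46], [115, 93, 45], [130, 103, 43], [126, 97, 39], [119, 90, 34], [130, 104, 59], [151, 132, 98]], [[117, 106, 109], [108, 96, 101], [106, 110, 115], [109, 110, 115], [104, 106, 108], [99, 102, 103], [177, 173, 177]], [[100, 84, 85], [99, 64, 66], [100, 94, 97], [102, 108, 115], [96, 85, 87], [92, 55, 59], [175, 164, 165]], [[106, 94, 95], [107, 80, 79], [101, 68, 67], [101, 53, 50], [95, 57, 55], [164, 154, 154], [229, 227, 225]], [[230, 227, 228], [234, 229, 229], [237, 233, 233], [230, 227, 227], [233, 227, 228], [229, 224, 226], [230, 227, 229]], [[230, 228, 227], [230, 227, 228], [232, 232, 231], [236, 235, 235], [238, 236, 237], [238, 236, 235], [235, 233, 232]], [[239, 235, 236], [240, 236, 238], [230, 225, 227], [199, 193, 192], [180, 175, 175], [183, 180, 178], [169, 164, 165]], [[139, 134, 133], [121, 119, 120], [122, 121, 120], [114, 110, 111], [110, 109, 111], [112, 111, 110], [109, 107, 107]]]
```

Emit:
carry_out --motion '[{"x": 0,"y": 0,"z": 0.5,"grip": 1,"rx": 0,"ry": 0,"rz": 0},{"x": 0,"y": 0,"z": 1.1,"grip": 1,"rx": 0,"ry": 0,"rz": 0},{"x": 0,"y": 0,"z": 1.1,"grip": 1,"rx": 0,"ry": 0,"rz": 0},{"x": 0,"y": 0,"z": 1.1,"grip": 1,"rx": 0,"ry": 0,"rz": 0}]'

```text
time_s: 15.65
tcp_pos: [528.1, -181.6, 114.8]
eef_rot: [0.976, 0.218, -0.0, -0.0]
ft_force: [0.3, 0.7, 1.3]
finger_gap: 0.003
gripper_force: 0.0
```

Emit:
carry_out --motion '[{"x": 0,"y": 0,"z": 0.15,"grip": 1,"rx": 0,"ry": 0,"rz": 0},{"x": 0,"y": 0,"z": 0.15,"grip": 1,"rx": 0,"ry": 0,"rz": 0}]'

```text
time_s: 15.82
tcp_pos: [528.4, -181.7, 113.5]
eef_rot: [0.976, 0.218, -0.0, -0.0]
ft_force: [0.2, 0.5, 0.4]
finger_gap: 0.004
gripper_force: 0.0
```

Emit:
carry_out --motion '[{"x": 0,"y": 0,"z": 0.1,"grip": 1,"rx": 0,"ry": 0,"rz": 0},{"x": 0,"y": 0,"z": 0.1,"grip": 1,"rx": 0,"ry": 0,"rz": 0}]'

```text
time_s: 15.98
tcp_pos: [528.5, -181.7, 112.6]
eef_rot: [0.976, 0.218, -0.0, -0.0]
ft_force: [0.1, -1.0, 0.4]
finger_gap: 0.002
gripper_force: 0.0
```

Emit:
carry_out --motion '[{"x": 0,"y": 0,"z": 0.1,"grip": 1,"rx": 0,"ry": 0,"rz": 0},{"x": 0,"y": 0,"z": 0.1,"grip": 1,"rx": 0,"ry": 0,"rz": 0}]'

```text
time_s: 16.15
tcp_pos: [528.7, -181.9, 112.0]
eef_rot: [0.976, 0.218, 0.0, 0.0]
ft_force: [-0.9, 0.1, 2.8]
finger_gap: 0.005
gripper_force: 1.6
```

Emit:
carry_out --motion '[{"x": 0,"y": 0,"z": 0.1,"grip": 1,"rx": 0,"ry": 0,"rz": 0},{"x": 0,"y": 0,"z": 0.1,"grip": 1,"rx": 0,"ry": 0,"rz": 0}]'

```text
time_s: 16.32
tcp_pos: [529.1, -182.2, 111.6]
eef_rot: [0.976, 0.218, 0.001, 0.001]
ft_force: [-1.3, 0.4, 8.0]
finger_gap: 0.007
gripper_force: 3.7
```

Contact came at z≈112.2 and firmed to 8 N at 111.6, so the pin is fully home (foot at z≈12). Retreat and hand in.

Emit:
carry_out --motion '[{"x": 0,"y": 0,"z": -1,"grip": 1,"rx": 0,"ry": 0,"rz": 0},{"x": 0,"y": 0,"z": -4,"grip": 1,"rx": 0,"ry": 0,"rz": 0},{"x": 0,"y": 0,"z": -7,"grip": 1,"rx": 0,"ry": 0,"rz": 0},{"x": 0,"y": 0,"z": -9,"grip": 1,"rx": 0,"ry": 0,"rz": 0},{"x": 0,"y": 0,"z": -9,"grip": 1,"rx": 0,"ry": 0,"rz": 0},{"x": 0,"y": 0,"z": -9,"grip": 1,"rx": 0,"ry": 0,"rz": 0}]'

```text
time_s: 16.82
tcp_pos: [529.3, -182.1, 202.1]
eef_rot: [0.976, 0.218, 0.001, 0.001]
ft_force: [-0.1, 0.4, -0.9]
finger_gap: 0.007
gripper_force: 0.0
```

```bash
python3 - <<'E'
from h import *
sd=bot.read_camera("side")
print([(round(m["p"],2),m["extent"]) for m in bot.cut_out("depth_pin",sd)]); print(bot.observe()["ft_force"], sd["color"][177:180,262:268].tolist())
print(bot.job_done())
E
```

```text
[(0.63, [224.2, 186.4, 236.4, 231.2]), (0.58, [258.0, 154.9, 269.6, 176.4])]
[-0.84967165  0.477743   -0.25968987] [[[118, 117, 119], [107, 110, 112], [104, 107, 110], [106, 108, 112], [97, 101, 104], [147, 148, 152]], [[103, 89, 89], [99, 65, 64], [99, 92, 94], [103, 108, 113], [88, 80, 82], [89, 71, 73]], [[106, 97, 96], [101, 72, 72], [102, 69, 67], [93, 46, 44], [139, 107, 104], [204, 187, 188]]]
the job is handed in; nothing more can be done
None
```

The depth pin stands bottomed in bore 1, the full-depth bore, and I handed the job in at about 17 s; touching its top put the foot at the full 40 mm, though a red fringe under a pixel high still shows at the mouth, and the dop stick, pot and white bar look unmoved.

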